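Shut the label printer and hold its feed key half way

TASK

Press the label printer's open cover down until it snaps shut past its catch and stays shut. Then put the closed fingers on the long feed key beside the round power button and keep the key held half way down (about 6 of its 12 mm), never pushing it to the bottom; finish while still holding it there. Do not press the power button, and leave the things standing round the printer where they are.

Things in the scene. Friction and masses are not known exactly. Their poses are not given: they have to be found in the camera images.
- printer: Grey desktop label printer, firm on the desk, 142 mm deep (x = -67 to 75), 116 wide (y). Origin: on the desk under its middle; x to its back, y to its left, z up; its front (-x) faces roughly the robot. Front: a ledge 50 mm high, x = -67 to -25, with two keys. Behind it (x = -25 to 75) an open bay with a label roll, rim 82 mm high, with the hinged cover on top.
- cover (a joint): Cover hinge, rad: 0 shut (hard stop; top face 90 mm above the desk), grows as it opens, to 1.1; starts 0.35 to 0.7. Stays where left (friction 0.07 N m). At 0.10 it meets a sprung catch: 5 to 12 N near the front edge carries it over (crest at 0.05), it snaps to 0 and stays; short of that it stays ajar at 0.05 to 0.1.
- cover_hinge (a point): Point on the cover's hinge axis (along the printer's y), mid-width, 70 mm behind and 82 mm above the printer's origin; axes as the printer's. The hinge is at the back: the open cover rises towards the robot and its outer face looks up and to the back; push that face down and forward along the arc about the hinge.
- cover_push (a point): Point on the outer (top) face of the cover where it is best pressed: middle of the width, 85 mm from the hinge axis along the cover and 8 mm above it (12 mm in from the cover's front edge). Moves with the cover; x along the cover to the hinge, z out of its outer face. The cover is 100 x 118 x 8 mm.
- feed_key (a joint): Travel of the feed key, m: 0 up, 0.012 at the bottom; half way is 0.006. Straight down, against a spring: about 2 N to start it, 5 N half way, 8 N at the bottom (500 N/m); it comes up when let go.
- key_top (a point): Centre of the top face of the feed key, the long one: 16 mm (x) by 34 mm (y), three fine ribs, its top 68 mm above the desk when up, 50 mm in front of and 20 mm to the left of the printer's origin. 17 mm behind the key the printer's bay wall rises to 82 mm (90 with the shut cover).
- power_button (a joint): Travel of the small round power button, m: 0 up, 0.003 pressed. Not to be pressed.
- power_top (a point): Centre of the top of the power button: round, 16 mm across, 55 mm above the desk, 58 mm to the right of the feed key's centre.
- monitor_edge (a point): Near edge of the fixed monitor left of the printer, about 0.25 m up; the screen, some 0.5 m tall, runs from this edge away to the left and back. Obstacle: come to the printer from the front, not through the screen. Also a pile of papers 0.1 m tall lies just in front of the printer's right half.
- pill_white: Small white pill bottle, 45 mm across, 75 mm tall, loose, in front and to the left of the printer; origin under its centre. Bystander.
- staple_box: Small box of staples, 42 x 85 x 26 mm, loose, right of the printer; origin under its centre. Bystander.
- glue_stick: Upright glue stick, 26 mm across, 90 mm tall, loose, right of the printer; origin under its centre. Bystander.

How it is judged:
By the outcome, as a careful person would: the job done as asked, in the order asked, and still so for the second after the job is handed in, while the arm keeps its last pose, push and grip.
It also fails if it takes over 35 s, if anything falls off the work surface, if the arm or the gripper's body presses on something with over 40 N, if the wrist force passes 120 N, or if a joint passes its speed limit or range.

ROBOT

A 7-joint arm with a two-finger parallel gripper is mounted at the origin on a cart in front of the work surface, level with it; the furniture and walls round the work are solid. World frame = base frame: x ahead of the robot, y to its left, z up, the work surface at z = 0. Lengths are in m, angles in rad, forces in N, time in s.
With the tool pointing down it reaches from about 0.425 to 0.925 m from the base axis. Payload 6.8 kg.
Tool frame: the origin (TCP) lies where the fingers leave the gripper's body, on its centre line; the fingertips stand 73 mm ahead of it and the grasp point (between the pads) lies 54 mm ahead of it; z points along the fingers, y is the line along which they close (so a half turn about z gives the same grasp; the last joint's range is limited). The gripper opens to 85 mm and grips with 20 to 120 N. Pads are 22 mm wide; open, the fingers measure 114 mm over their backs; the gripper's body (76 mm by 85 mm) begins 54 mm behind the grasp point. The pads swing forward as they close: fully open they stand 13 mm farther back than shut.
Start: joints at [1.143, 0.477, 0.022, 1.555, -0.011, 1.109, -0.083], TCP at [0.212, -0.641, 0.304] pointing down, gripper open.
Joint ranges: [-2.96, 2.96], [-0.34, 2.1], [-1.41, 1.46], [0.24, 2.44], [-1.37, 4.51], [0.17, 1.92], [-2.96, 2.96]. Speed limits (rad/s): [2.39, 2.39, 3.14, 3.14, 3.14, 3.14, 3.14].

INTERFACE

Orientations are given as a rotation vector (axis times angle).
In Python, from bench import r, grab_frame, camera_info gives the robot as it stands.
- The arm moves only by the shell command python3 -m pendant [OPENING] [FORCE], which reads ROWS from standard input. ROWS is a JSON list of rows, 1 to 5 of them, each of 6 numbers: dx, dy, dz in shares of 0.75 m (1.0 is 0.75 m), then a rotation vector rx, ry, rz in shares of 2 rad (1.0 is 2 rad); each row is the pose to reach, as a shift and turn from the pose commanded when the command began, along the tool's axes at that moment; what a row does not reach only later rows make up. A row lasts 1/10 s, in which the tool goes at most 0.05 m and 0.15 rad, less where a joint would pass 70% of its speed; a pose out of reach is approached as far as the arm can. OPENING is the finger opening in m, set as the command begins (- or left out keeps the last). The fingers move at their own pace and stop on an object; FORCE is the grip in N (left out, the last holds). Time passes only in rows, so rows that do not move let the fingers close. It prints the time, the measured TCP pose, the force, the opening and the grip force at its end. No shift or turn number may pass 1 either way. Input that does not fit is refused with a message, and nothing moves.
- r.get_obs(): the state, without advancing time (a new reading comes with each control period).
- grab_frame(name): name is "scene" or "top" or "wrist"; returns (picture, depth): 480x640x3 uint8, blue, green, red; 480x640 float32, m along the optical axis (not along the pixel's ray), 0 where there is no reading.
- camera_info(name): a dict with "camera_matrix" (3x3 intrinsics, pixels), "R" (3x3) and "t" (3): a world point X has camera coordinates R X + t. Camera axes: x right, y down, z forward; pixel columns grow to the right and rows downward; lengths in m; the calibration is good to about 2 mm. A picture is of the moment at which its call begins: read the wrist's pose just before it. camera_info takes no time and is no camera call; for the wrist camera it gives the pose at the moment of the call.
- r.hand_in(): hands the job in; it is judged then, once.
The state is a dict: "clock": time; "joints": joint angles; "qvel": joint speeds; "tau": joint torques, N m; "tcp_pos": TCP position; "orientation": TCP orientation; "contact_force": force on the tool from outside, world axes, zero at the start; "moment": the same for the moment, N m; "grip_width": finger opening in m; "gripper_force": force on a finger pad.
Only numpy, scipy, OpenCV 4.12 (cv2) and the standard library are available. Lean on these libraries where they do the work, as an engineer would, in place of code of your own. Each camera call takes 0.05 s, during which the arm holds its last target. There are 200 camera calls.

## Working session

There is one attempt and no reset: what is moved stays moved. The work goes in short steps, Python scripts to look and compute and a shell command to move; the robot and the scene stay as the last step left them, time stands still between calls to the robot, and variables do not carry over. Pictures are saved under pics/ and viewed, at most 10 in all, crops included, and the job is handed in when it is done.

```bash
mkdir -p pics; ls; python3 - <<'E'
from bench import r,grab_frame,camera_info
import cv2,numpy as np
o=r.get_obs();print({k:np.round(v,3) for k,v in o.items()})
for n in("scene","top"):
    p,d=grab_frame(n);cv2.imwrite(f"pics/{n}0.png",p);np.save(f"{n}0.npy",d)
    c=camera_info(n);print(n,np.round(c["camera_matrix"],1).tolist(),np.round(c["R"],3).tolist(),np.round(c["t"],3))
E
```

```text
pics
{'clock': np.float64(0.0), 'joints': array([ 1.143,  0.478,  0.022,  1.556, -0.012,  1.109, -0.083]), 'qvel': array([ 0.001,  0.   , -0.003, -0.001, -0.001,  0.   , -0.001]), 'tau': array([-0.0000e+00, -5.9644e+01,  1.6080e+00, -2.8120e+01,  1.2000e-02,
        9.0000e-03,  0.0000e+00]), 'tcp_pos': array([ 0.212, -0.64 ,  0.303]), 'orientation': array([-3.1e+00, -5.0e-01,  1.0e-03]), 'contact_force': array([0.815, 0.687, 0.369]), 'moment': array([-0.018, -0.022, -0.025]), 'gripper_force': np.float64(0.0), 'grip_width': np.float64(0.085)}
scene [[525.7, 0.0, 315.4], [0.0, 525.7, 230.7], [0.0, 0.0, 1.0]] [[-0.554, -0.832, -0.022], [-0.397, 0.288, -0.871], [0.732, -0.474, -0.49]] [0.315 0.424 0.526]
top [[508.6, 0.0, 325.1], [0.0, 508.6, 241.3], [0.0, 0.0, 1.0]] [[-0.027, -1.0, 0.01], [-0.999, 0.027, -0.036], [0.035, -0.011, -0.999]] [-0.056  0.631  1.095]
```

View pics/scene0.png

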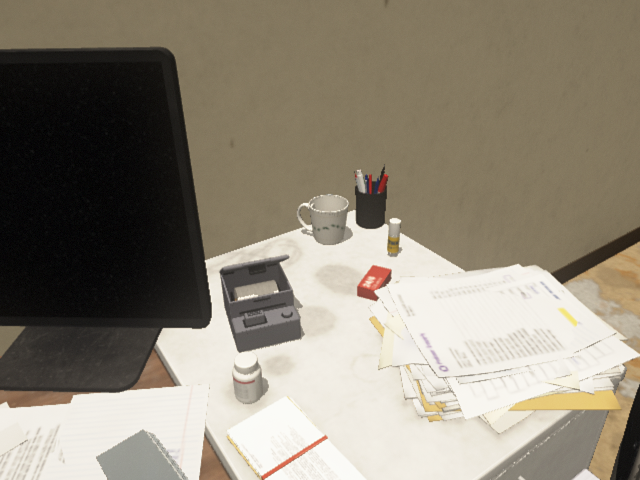

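View pics/top0.png

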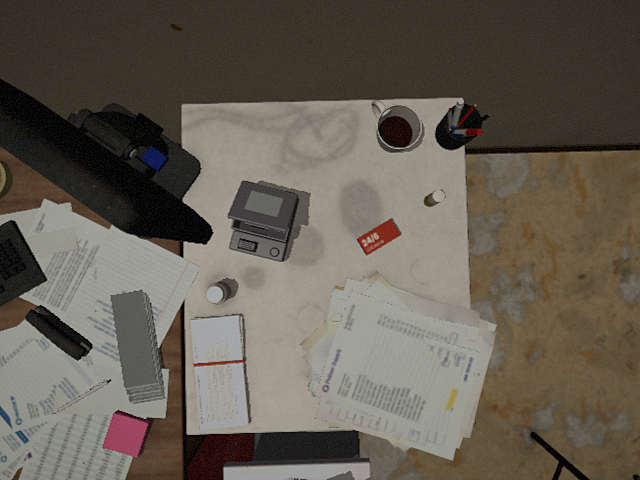

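The pictures show the printer at about (262,305) in scene and (265,220) in top. The pill bottle is at top (217,291), the staples at (378,237), the glue stick at (434,198), the monitor corner at (210,238) and the paper pile at (400,370). I'll enlarge both printer crops.

```bash
cat > h.py <<'E'
from bench import r,grab_frame,camera_info
import cv2,numpy as np
from scipy.spatial.transform import Rotation as Ro
def ray(n,u,v,c=None):
    c=c or camera_info(n);K,R,t=[np.array(c[k]) for k in("camera_matrix","R","t")]
    return -R.T@t, R.T@np.linalg.solve(K,[u,v,1.])
def plane(n,u,v,z,c=None):
    o,d=ray(n,u,v,c);return o+d*(z-o[2])/d[2]
def dep(n,u,v,D):
    o,d=ray(n,u,v);return o+d*D[int(v),int(u)]
E
python3 - <<'E'
from h import *
a=cv2.imread("pics/top0.png")[170:270,215:315];b=cv2.imread("pics/scene0.png")[250:350,210:310]
a,b=[cv2.convertScaleAbs(cv2.resize(i,(400,400),interpolation=cv2.INTER_CUBIC),alpha=1.8) for i in(a,b)]
cv2.imwrite("pics/crop.png",np.hstack([a,b]))
E
```

```text
(no output)
```

View pics/crop.png

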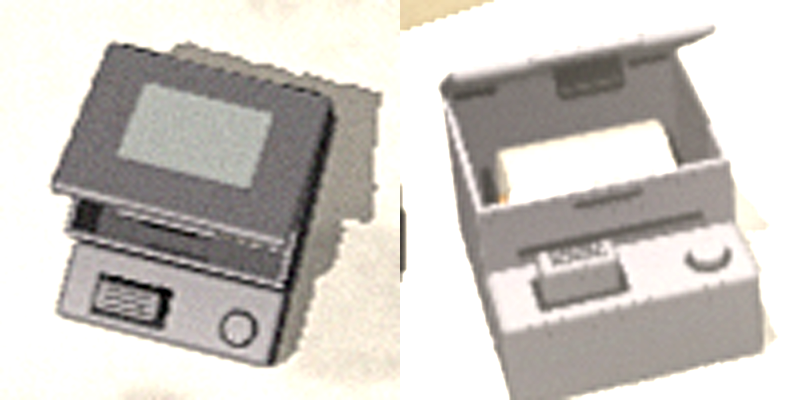

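The left half (top view) shows the key at crop (128,299), the power button at (239,328), the cover's front corners at (55,187) and (288,245), and its hinge corners at (108,45) and (333,95). In the right half (scene view) the key is at about (576,260) and the power button at (707,258).

```bash
python3 - <<'E'
from h import *
T=lambda u,v,z:plane("top",215+u/4,170+v/4,z)
S=lambda u,v,z:plane("scene",210+(u-400)/4,250+v/4,z)
D=np.load("top0.npy")
k=T(128,299,.068);p=T(239,328,.055);print("key",k,S(576,258,.068),"pow",p,S(707,256,.055))
e=T(55,313,.05)-T(275,365,.05);print("ledge yaw",np.arctan2(-e[0],e[1]),np.linalg.norm(e))
v=k-p;print("kp yaw",np.arctan2(-v[0],v[1]),np.linalg.norm(v[:2]))
h=T(108,45,.09)-T(333,95,.09);print("hinge yaw",np.arctan2(-h[0],h[1]),np.linalg.norm(h))
# cover outer face plane from depth
M=np.zeros(D.shape,np.uint8);q=np.array([[118,60],[318,105],[280,228],[70,178]])/4+[215,170]
cv2.fillConvexPoly(M,q.astype(int),1);P=np.array([dep("top",u,v,D) for v,u in zip(*np.nonzero(M))]);P=P[P[:,2]>.03]
A=np.c_[P[:,:2],np.ones(len(P))];s=np.linalg.lstsq(A,P[:,2],rcond=None)[0];print("plane",s,"rms",np.std(A@s-P[:,2]),len(P),"tilt",np.arctan(np.hypot(*s[:2])),"dir",np.arctan2(-s[1],-s[0]))
for n,u,v in(("pill",217,291),("staple",378,237),("glue",434,198)):print(n,dep("top",u,v,D))
Ds=np.load("scene0.npy");print("monitor",dep("scene",205,322,Ds),dep("scene",170,60,Ds))
for y in(45,187,245,95):pass
print("pile",[dep("top",u,v,D).round(3) for u,v in((320,330),(345,290),(400,300),(330,400))], "ledge z",dep("top",262,250,D))
E
```

```text
key [0.62483776 0.08832147 0.068     ] [0.62144135 0.08935351 0.068     ] pow [0.60857855 0.03272141 0.055     ] [0.60447911 0.03456275 0.055     ]
ledge yaw -0.25923206168195845 0.1183695638740635
kp yaw -0.28449884558906446 0.05792864628292684
hinge yaw -0.24556306951073545 0.11673858742830054
plane [-1.63867525 -0.16111658  1.27582153] rms 0.062262841502719254 1754 tilt 1.0250114142184494 dir 0.09800624040942771
pill [0.53183919 0.15078048 0.0732957 ]
staple [ 0.63516783 -0.18677694  0.02913553]
glue [ 0.70913433 -0.29658156  0.0877153 ]
monitor [0.63622457 0.17183377 0.0805486 ] [0.62825615 0.16589021 0.50191337]
pile [array([ 0.445, -0.057,  0.065]), array([ 0.527, -0.111,  0.074]), array([ 0.504, -0.221,  0.087]), array([ 0.308, -0.074,  0.085])] ledge z [0.61354413 0.05957675 0.05153909]
```

```bash
cat >> h.py <<'E'
yaw=-.262;Rp=Ro.from_euler('z',yaw).as_matrix()
key=np.array([.6232,.0886,.068]);O=key-Rp@[-.05,.02,.068]
W=lambda *p:O+Rp@np.array(p)
def push(th,off=.0,l=.085): # point on the outer face
    return W(.07,0,.082)+Rp@(l*np.array([-np.cos(th),0,np.sin(th)])+(.008+off)*np.array([np.sin(th),0,np.cos(th)]))
E
python3 - <<'E'
from h import *
T=lambda u,v:ray("top",215+u/4,170+v/4)
for (u,v),y in(((55,187),.059),((288,245),-.059)):
    o,d=T(u,v);o=Rp.T@(o-O);d=Rp.T@d;X=o+d*(y-o[1])/d[1]
    # also with fixed distance 100.3mm from hinge: 
    a=o-[.07,0,.082];f=lambda s:np.hypot((a+s*d)[0],(a+s*d)[2])-.1003
    from scipy.optimize import brentq
    s=np.linspace(.7,1.2,2000);F=np.array([f(i) for i in s])
    for i in np.nonzero(F[:-1]*F[1:]<0)[0]:
        x=a+s[i]*d;print("corner",X,"->",x,np.arctan2(x[2],-x[0])-.08)
D=np.load("top0.npy");M=np.zeros(D.shape,np.uint8)
cv2.fillConvexPoly(M,(np.array([[118,60],[318,105],[280,228],[70,178]])/4+[215,170]).astype(int),1)
P=np.array([Rp.T@(dep("top",u,v,D)-O) for v,u in zip(*np.nonzero(M))]);P=P[(P[:,2]>.06)&(P[:,2]<.2)]
for x0 in np.arange(-.02,.08,.02):
    m=abs(P[:,0]-x0)<.01;print(round(x0,2),m.sum(),np.median(P[m,2]) if m.any() else 0)
Ds=np.load("scene0.npy");
for u,v in((198,315),(190,200),(165,65),(120,320)):print("mon",dep("scene",u,v,Ds))
print("topmon",[ (dep("top",u,v,D)).round(3) for u,v in((205,236),(195,230),(150,215))])
print("O",O,"push",push(.5),"pr roll",O)
print(r.get_obs()["orientation"],camera_info("wrist")["t"],"cam pos",-np.array(camera_info("wrist")["R"]).T@camera_info("wrist")["t"])
E
```

```text
corner [-0.00331077  0.059       0.12710896] -> [-0.07420713  0.05463423  0.06757297] 0.6586404156586045
corner [-0.00331077  0.059       0.12710896] -> [-0.06859119  0.08198695 -0.07317017] -0.8976875380514647
corner [-0.00492725 -0.059       0.14155926] -> [-0.07519397 -0.05952385  0.06642717] 0.6435738785674643
corner [-0.00492725 -0.059       0.14155926] -> [-0.06982572 -0.04898057 -0.07180123] -0.8793459791926369Traceback (most recent call last):
  File "<stdin>", line 13, in <module>
  File "h.py", line 10, in dep
    o,d=ray(n,u,v);return o+d*D[int(v),int(u)]
        ~~~^^^^^^^
  File "h.py", line 5, in ray
    c=c or camera_info(n);K,R,t=[np.array(c[k]) for k in("camera_matrix","R","t")]
           ~~~~~~~~~~~^^^
ValueError: time passes only in moves, steps and waits
```

```bash
python3 - <<'E'
s=open('h.py').read().replace("import cv2,numpy as np","import cv2,numpy as np\n_c={}\ndef ci(n):\n    if n not in _c:_c[n]=camera_info(n)\n    return _c[n]").replace("c or camera_info(n)","c or ci(n)")
s+='''
Rt=np.column_stack([Rp[:,0],-Rp[:,1],[0,0,-1.]]) # tool down, aligned with printer
def to(tip,R=Rt): # shift/turn so that the closed fingertip is at tip
    o=r.get_obs();C=Ro.from_rotvec(o["orientation"]).as_matrix()
    t=np.asarray(tip)-.073*R[:,2]
    print("shift",np.round(C.T@(t-o["tcp_pos"]),4),"turn",np.round(Ro.from_matrix(C.T@R).as_rotvec(),4))
def st():
    o=r.get_obs();C=Ro.from_rotvec(o["orientation"]).as_matrix();t=o["tcp_pos"]+.073*C[:,2]
    print("t",o["clock"].round(2),"tip world",t.round(4),"tip printer",(Rp.T@(t-O)).round(4),"F",np.round(o["contact_force"],1),"w",o["grip_width"].round(4),"z",C[:,2].round(3),"j",o["joints"].round(2))
'''
open('h.py','w').write(s)
E
python3 - <<'E'
from h import *
D=np.load("top0.npy");M=np.zeros(D.shape,np.uint8)
cv2.fillConvexPoly(M,(np.array([[118,60],[318,105],[280,228],[70,178]])/4+[215,170]).astype(int),1)
P=np.array([Rp.T@(dep("top",u,v,D)-O) for v,u in zip(*np.nonzero(M))]);P=P[(P[:,2]>.06)&(P[:,2]<.2)]
for x0 in np.arange(-.02,.08,.02):
    m=abs(P[:,0]-x0)<.01;print(round(x0,2),m.sum(),np.median(P[m,2]) if m.any() else 0)
Ds=np.load("scene0.npy");
for u,v in((198,315),(190,200),(165,65),(120,320)):print("mon",dep("scene",u,v,Ds).round(3))
print("topmon",[ (dep("top",u,v,D)).round(3) for u,v in((205,236),(195,230),(150,215))])
print("O",O,"push",push(.65)); st()
to(push(.65)+[0,0,.06]); to(W(-.06,0,.23))
E
```

```text
-0.02 0 0
0.0 236 0.13851964502111222
0.02 535 0.1287789392039694
0.04 502 0.11450887129942375
0.06 471 0.10007215124287969
mon [0.636 0.182 0.1  ]
mon [0.629 0.168 0.307]
mon [0.635 0.171 0.495]
mon [0.72  0.287 0.083]
topmon [array([0.641, 0.158, 0.142]), array([0.648, 0.155, 0.232]), array([0.653, 0.153, 0.47 ])]
O [6.66313438e-01 5.63318815e-02 1.38777878e-17] push [0.67324297 0.05447363 0.13980951]Traceback (most recent call last):
  File "<stdin>", line 10, in <module>
  File "h.py", line 28, in st
    print("t",o["clock"].round(2),"tip world",t.round(4),"tip printer",(Rp.T@(t-O)).round(4),"F",np.round(o["contact_force"],1),"w",o["grip_width"].round(4),"z",C[:,2].round(3),"j",o["joints"].round(2))
              ^^^^^^^^^^^^^^^^
AttributeError: 'float' object has no attribute 'round'
```

```bash
sed -i 's/o\["clock"\].round(2)/round(float(o["clock"]),2)/;s/o\["grip_width"\].round(4)/round(float(o["grip_width"]),4)/' h.py; python3 -c "
from h import *
st();to(W(-.06,0,.23));to(push(.62,.03,.08))"
```

```text
t 0.1 tip world [ 0.212  -0.6403  0.23  ] tip printer [-0.2584 -0.7905  0.23  ] F [-0.6  0.3 -0.2] w 0.0856 z [-0.001  0.002 -1.   ] j [ 1.14  0.48  0.02  1.56 -0.01  1.11 -0.08]
shift [ 0.6001 -0.5516  0.0009] turn [-0.0016  0.0006  0.5818]
shift [ 0.6728 -0.5037  0.0714] turn [-0.0016  0.0006  0.5818]
```

The rows are not in the units I measure in: shifts go in shares of 0.75 m and turns go in shares of 2 rad. I convert before sending: 0.176 m is 0.2347, -0.162 m is -0.216.

```bash
echo '[[0.0467,-0.0427,0,0,0,0],[0.0933,-0.0853,0,0,0,0],[0.14,-0.1293,0,0,0,0],[0.188,-0.1733,0,0,0,0],[0.2347,-0.216,0,0,0,0]]' | python3 -m pendant 0
echo '[[0.0467,-0.0427,0,0,0,0],[0.0933,-0.0853,0,0,0,0],[0.14,-0.1293,0,0,0,0],[0.188,-0.1733,0,0,0,0],[0.2347,-0.216,0,0,0,0]]' | python3 -m pendant
echo '[[0.0467,-0.0427,0,0,0,0],[0.0933,-0.0853,0,0,0,0],[0.14,-0.1293,0,0,0,0],[0.188,-0.1733,0,0,0,0],[0.2347,-0.216,0,0,0,0]]' | python3 -m pendant
python3 -c "
from h import *
st();to(W(-.06,0,.23))"
```

```text
clock: 0.6
tcp_pos: [0.3289, -0.4296, 0.3036]
orientation: [-3.101, -0.5, 0.0]
contact_force: [0.3, 0.2, -0.0]
grip_width: 0.0122
gripper_force: 0.0
clock: 1.1
tcp_pos: [0.4449, -0.2206, 0.3038]
orientation: [3.101, 0.5, -0.0]
contact_force: [1.4, -0.5, -0.6]
grip_width: 0.0002
gripper_force: 0.0
clock: 1.6
tcp_pos: [0.5611, -0.0116, 0.3037]
orientation: [3.101, 0.5, -0.001]
contact_force: [0.2, -1.3, 0.9]
grip_width: -0.0003
gripper_force: 0.0
t 1.6 tip world [ 0.5611 -0.0116  0.2307] tip printer [-0.084  -0.0929  0.2307] F [ 0.2 -1.3  0.9] w -0.0003 z [-0. -0. -1.] j [ 0.19  0.31 -0.35  1.81  0.12  1.04 -1.45]
shift [ 0.0711 -0.0644  0.0007] turn [1.000e-04 4.000e-04 5.818e-01]
```

To row units: 0.071 m is 0.0947, -0.064 m is -0.0853, 0.582 rad is 0.291.

```bash
echo '[[0.0467,-0.0427,0,0,0,0.0725],[0.0947,-0.0853,0,0,0,0.145],[0.0947,-0.0853,0,0,0,0.2175],[0.0947,-0.0853,0,0,0,0.291],[0.0947,-0.0853,0,0,0,0.291]]' | python3 -m pendant
python3 -c "
from h import *
st();c=camera_info('wrist')
p,d=grab_frame('wrist');cv2.imwrite('pics/w1.png',p);np.save('w1.npy',d);np.savez('w1c.npz',**{k:np.array(v) for k,v in c.items()})
for n,q in(('key',key),('pow',W(-.05,-.038,.055)),('push',push(.62)),('ledgeL',W(-.067,.058,.05)),('ledgeR',W(-.067,-.058,.05))):
  x=np.array(c['R'])@q+c['t'];x=np.array(c['camera_matrix'])@x;print(n,(x[:2]/x[2]).round(1))
"
```

```text
clock: 2.1
tcp_pos: [0.6077, 0.0701, 0.3033]
orientation: [3.114, -0.411, -0.002]
contact_force: [0.3, -0.8, 0.0]
grip_width: -0.0
gripper_force: 0.0
t 2.1 tip world [0.6076 0.07   0.2303] tip printer [-0.0602 -0.002   0.2303] F [ 0.3 -0.8  0. ] w -0.0 z [-0.001 -0.    -1.   ] j [-0.02  0.39 -0.25  1.7   0.11  1.07 -2.14]
key [289.7 199.5]
pow [363.9 195.7]
push [315.2 131.6]
ledgeL [245.  214.7]
ledgeR [387.  214.7]
```

View pics/w1.png

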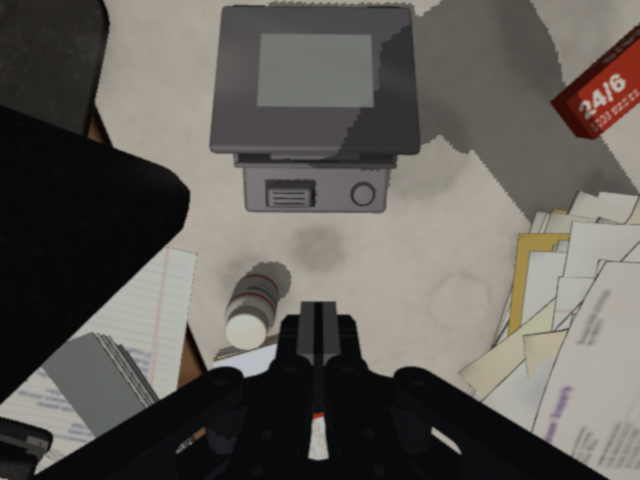

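The wrist view shows the key at (289,197), the button at (363,194) and the ledge's front corners at (246,211) and (385,211). That puts the printer about 2 mm further back than I estimated, and the yaw is right. The cover is still open.

To row units: 0.077 m is 0.1027, 0.07 m is 0.0933.

```bash
sed -i 's/^key=.*068\]);O/key=np.array([.6232,.0886,.068])+Rp@[.002,0,0];O/' h.py; echo '[[0.04,-0.0027,0.0267,0,0,0],[0.08,-0.0027,0.06,0,0,0],[0.1027,-0.0027,0.0933,0,0,0],[0.1027,-0.0027,0.0933,0,0,0]]' | python3 -m pendant
python3 -c "
from h import *
st()"
```

```text
clock: 2.55
tcp_pos: [0.6823, 0.0492, 0.2294]
orientation: [3.113, -0.409, -0.009]
contact_force: [-0.7, -0.5, -1.0]
grip_width: 0.0002
gripper_force: 0.0
t 2.55 tip world [0.6819 0.0491 0.1564] tip printer [ 0.0149 -0.0029  0.1564] F [-0.7 -0.5 -1. ] w 0.0002 z [-0.006 -0.001 -1.   ] j [-0.01  0.57 -0.22  1.58  0.14  1.01 -2.11]
```

Descend along the arc toward θ≈0.15.

To row units: 0.051 m is 0.068, 0.044 m is 0.0587.

```bash
echo '[[0,0,0.0213,0,0,0],[-0.008,-0.0013,0.0347,0,0,0],[-0.016,-0.0027,0.0467,0,0,0],[-0.0213,-0.0027,0.0587,0,0,0],[-0.024,-0.0027,0.068,0,0,0]]' | python3 -m pendant
python3 -c "
from h import *
st()"
```

```text
clock: 3.05
tcp_pos: [0.665, 0.0589, 0.1827]
orientation: [-3.115, 0.409, 0.0]
contact_force: [-0.1, 0.5, -0.4]
grip_width: 0.0002
gripper_force: 0.3
t 3.05 tip world [0.665  0.059  0.1097] tip printer [-0.004   0.0022  0.1097] F [-0.1  0.5 -0.4] w 0.0002 z [-0.  0. -1.] j [-0.02  0.6  -0.22  1.66  0.16  0.9  -2.14]
```

To row units: 0.008 m is 0.0107, 0.004 m is 0.0053.

```bash
echo '[[0,0.0013,0.0053,0,0,0],[-0.0013,0.0013,0.0107,0,0,0],[-0.0013,0.0013,0.0107,0,0,0]]' | python3 -m pendant
python3 -c "
from h import *
st()"; echo '[[0,0,0.004,0,0,0],[0,0,0.0067,0,0,0],[0,0,0.0067,0,0,0]]' | python3 -m pendant
python3 -c "
from h import *
st()"
```

```text
clock: 3.35
tcp_pos: [0.6646, 0.0573, 0.1745]
orientation: [3.114, -0.411, -0.001]
contact_force: [0.2, -0.2, -0.3]
grip_width: -0.0003
gripper_force: 0.0
t 3.35 tip world [0.6646 0.0573 0.1015] tip printer [-0.0039  0.0005  0.1015] F [ 0.2 -0.2 -0.3] w -0.0003 z [-0. -0. -1.] j [-0.02  0.61 -0.22  1.67  0.16  0.89 -2.14]
clock: 3.65
tcp_pos: [0.6651, 0.0575, 0.1708]
orientation: [-3.115, 0.411, -0.001]
contact_force: [-2.3, -0.2, 4.6]
grip_width: -0.0002
gripper_force: 2.3
t 3.65 tip world [0.6651 0.0575 0.0978] tip printer [-0.0034  0.0008  0.0978] F [-2.3 -0.2  4.6] w -0.0002 z [ 0.001 -0.    -1.   ] j [-0.02  0.61 -0.22  1.67  0.16  0.88 -2.14]
```

To row units: 0.005 m is 0.0067, 0.003 m is 0.004.

```bash
echo '[[-0.0013,0,0.004,0,0,0],[-0.0013,0,0.0067,0,0,0],[-0.0013,0,0.0067,0,0,0]]' | python3 -m pendant
python3 -c "
from h import *
st()"
```

```text
clock: 3.95
tcp_pos: [0.6641, 0.0577, 0.1654]
orientation: [-3.114, 0.411, -0.002]
contact_force: [0.1, 0.8, 1.8]
grip_width: 0.0001
gripper_force: 0.9
t 3.95 tip world [0.6642 0.0577 0.0924] tip printer [-0.0044  0.0008  0.0924] F [0.1 0.8 1.8] w 0.0001 z [ 0.001  0.    -1.   ] j [-0.03  0.62 -0.22  1.67  0.17  0.87 -2.15]
```

To row units: 0.004 m is 0.0053, 0.003 m is 0.004.

```bash
echo '[[0,0,0.004,0,0,0],[0,0,0.0053,0,0,0],[0,0,0.0053,0,0,0]]' | python3 -m pendant
python3 -c "
from h import *
st()"
```

```text
clock: 4.25
tcp_pos: [0.6643, 0.0578, 0.1624]
orientation: [-3.114, 0.411, -0.002]
contact_force: [-5.3, -0.8, 12.3]
grip_width: 0.0003
gripper_force: 6.3
t 4.25 tip world [0.6644 0.0578 0.0894] tip printer [-0.0043  0.0009  0.0894] F [-5.3 -0.8 12.3] w 0.0003 z [ 0.001 -0.    -1.   ] j [-0.03  0.62 -0.22  1.68  0.17  0.86 -2.15]
```

Force rose to 12 N at z ≈ 0.089, which looks like the hard stop. I'll lift clear and check.

To row units: -0.1 m is -0.1333, -0.08 m is -0.1067.

```bash
echo '[[0,0,-0.0533,0,0,0],[0,0,-0.1067,0,0,0],[-0.06,0,-0.1333,0,0,0],[-0.08,0,-0.1333,0,0,0],[-0.08,0,-0.1333,0,0,0]]' | python3 -m pendant
python3 -c "
from h import *
st();c=camera_info('wrist')
p,d=grab_frame('wrist');s,ds=grab_frame('scene');np.save('s2.npy',ds)
cv2.imwrite('pics/w2.png',np.hstack([p[40:300,180:460],cv2.resize(s[250:350,210:310],(260,260))]))
P=[]
for u in range(240,400,8):
  for v in range(60,240,4):
    o,e=ray('wrist',u,v,c);q=Rp.T@(o+e*d[v,u]-O)
    if -.02<q[0]<.07 and abs(q[1])<.05 and q[2]>.06:P.append(q)
P=np.array(P);print(len(P))
for x in np.arange(-.02,.07,.015):
  m=abs(P[:,0]-x-.0075)<.0075;print(round(x,3),m.sum(),np.median(P[m,2]).round(4) if m.any() else '')
for n,q in(('key',key),('pow',W(-.05,-.038,.055)),('coverL shut',W(-.03+.003,.059,.09)),('coverR',W(-.027,-.059,.09))):
  x=np.array(c['R'])@q+c['t'];x=np.array(c['camera_matrix'])@x;print(n,(x[:2]/x[2]-[180,40]).round(1))
"
```

```text
clock: 4.75
tcp_pos: [0.6042, 0.0744, 0.2615]
orientation: [-3.115, 0.407, -0.0]
contact_force: [0.6, -0.2, -0.3]
grip_width: 0.0002
gripper_force: 0.0
t 4.75 tip world [0.6042 0.0744 0.1885] tip printer [-0.0667  0.0014  0.1885] F [ 0.6 -0.2 -0.3] w 0.0002 z [ 0.  0. -1.] j [-0.03  0.42 -0.25  1.75  0.12  0.98 -2.16]
542
-0.02 139 0.0902
-0.005 137 0.0905
0.01 146 0.0907
0.025 120 0.0907
0.04 0 
0.055 0 
0.07 0 
key [110.6 164.8]
pow [195.7 160.4]
coverL shut [ 41.7 135.9]
coverR [240.9 136.5]
```

View pics/w2.png

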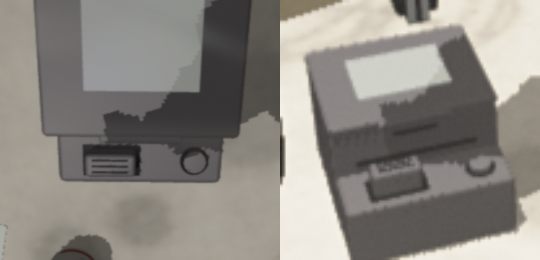

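The cover is flat at about 90 mm (from depth), so it is shut. The key is at crop (110,165), exactly where predicted. I'll move over it next.

To row units: 0.11 m is 0.1467, 0.02 m is 0.0267.

```bash
echo '[[0.0227,-0.0247,0.0267,0,0,0],[0.0227,-0.0247,0.08,0,0,0],[0.0227,-0.0247,0.1267,0,0,0],[0.0227,-0.0247,0.1467,0,0,0],[0.0227,-0.0247,0.1467,0,0,0]]' | python3 -m pendant
python3 -c "
from h import *
st();to(W(-.05,.02,.07))"
```

```text
clock: 5.35
tcp_pos: [0.6261, 0.0859, 0.1479]
orientation: [3.113, -0.412, -0.008]
contact_force: [-0.5, 0.1, -0.0]
grip_width: -0.0001
gripper_force: 0.0
t 5.35 tip world [0.6258 0.0858 0.0749] tip printer [-0.0488  0.018   0.0749] F [-0.5  0.1 -0. ] w -0.0001 z [-0.005 -0.001 -1.   ] j [-0.07  0.6  -0.23  1.77  0.18  0.8  -2.22]
shift [-0.0015 -0.0019  0.0049] turn [ 0.0025  0.0047 -0.0009]
```

To row units: 0.004 m is 0.0053, 0.002 m is 0.0027.

```bash
echo '[[-0.0013,-0.002,0.0027,0,0,0],[-0.0013,-0.002,0.0053,0,0,0],[-0.0013,-0.002,0.0053,0,0,0]]' | python3 -m pendant
python3 -c "
from h import *
st()"
echo '[[0,0,0.0027,0,0,0],[0,0,0.0027,0,0,0]]' | python3 -m pendant
python3 -c "
from h import *
st()"
```

```text
clock: 5.65
tcp_pos: [0.6272, 0.0887, 0.1483]
orientation: [-3.114, 0.411, -0.004]
contact_force: [0.4, 0.9, -0.1]
grip_width: -0.0
gripper_force: 0.0
t 5.65 tip world [0.6274 0.0887 0.0753] tip printer [-0.048   0.0212  0.0753] F [ 0.4  0.9 -0.1] w -0.0 z [ 0.002  0.    -1.   ] j [-0.07  0.59 -0.23  1.77  0.18  0.8  -2.22]
clock: 5.85
tcp_pos: [0.6266, 0.0884, 0.1454]
orientation: [-3.115, 0.411, -0.001]
contact_force: [-0.3, -0.1, 0.1]
grip_width: -0.0002
gripper_force: 0.0
t 5.85 tip world [0.6267 0.0884 0.0724] tip printer [-0.0486  0.0207  0.0724] F [-0.3 -0.1  0.1] w -0.0002 z [ 0.001  0.    -1.   ] j [-0.07  0.6  -0.23  1.77  0.18  0.79 -2.22]
```

To row units: 0.003 m is 0.004, 0.002 m is 0.0027.

```bash
echo '[[-0.0007,0,0.0027,0,0,0],[-0.0013,0,0.004,0,0,0],[-0.0013,0,0.004,0,0,0],[-0.0013,0,0.004,0,0,0]]' | python3 -m pendant
python3 -c "
from h import *
st()"
echo '[[0,0,0.0027,0,0,0],[0,0,0.0027,0,0,0],[0,0,0.0027,0,0,0]]' | python3 -m pendant
python3 -c "
from h import *
st()"
```

```text
clock: 6.25
tcp_pos: [0.6255, 0.0888, 0.1419]
orientation: [-3.115, 0.411, 0.0]
contact_force: [-0.8, -0.0, 1.2]
grip_width: 0.0001
gripper_force: 0.0
t 6.25 tip world [0.6255 0.0888 0.0689] tip printer [-0.0499  0.0207  0.0689] F [-0.8 -0.   1.2] w 0.0001 z [-0.  0. -1.] j [-0.07  0.6  -0.23  1.77  0.18  0.79 -2.22]
clock: 6.55
tcp_pos: [0.6257, 0.0888, 0.1401]
orientation: [-3.114, 0.411, -0.001]
contact_force: [0.2, -0.5, 2.8]
grip_width: -0.0001
gripper_force: 1.1
t 6.55 tip world [0.6258 0.0888 0.0671] tip printer [-0.0496  0.0208  0.0671] F [ 0.2 -0.5  2.8] w -0.0001 z [ 0.  0. -1.] j [-0.07  0.6  -0.23  1.77  0.18  0.78 -2.22]
```

To row units: 0.004 m is 0.0053, 0.002 m is 0.0027.

```bash
echo '[[0,0,0.0027,0,0,0],[0,0,0.0053,0,0,0],[0,0,0.0053,0,0,0]]' | python3 -m pendant
for i in 1 2 3; do echo '[[0,0,0,0,0,0]]' | python3 -m pendant|sed -n 2,4p;done
python3 -c "
from h import *
st()"
```

```text
clock: 6.85
tcp_pos: [0.6257, 0.0888, 0.1359]
orientation: [-3.114, 0.411, -0.001]
contact_force: [-1.0, 0.7, 3.1]
grip_width: 0.0003
gripper_force: 2.1
tcp_pos: [0.6258, 0.0888, 0.1361]
orientation: [-3.114, 0.411, -0.001]
contact_force: [0.7, 0.1, 3.2]
tcp_pos: [0.6258, 0.0888, 0.1361]
orientation: [-3.114, 0.411, -0.001]
contact_force: [0.5, 0.0, 4.2]
tcp_pos: [0.6257, 0.0888, 0.1361]
orientation: [-3.114, 0.411, -0.001]
contact_force: [0.7, -0.5, 3.6]
t 7.15 tip world [0.6258 0.0888 0.0631] tip printer [-0.0495  0.0208  0.0631] F [ 0.7 -0.5  3.6] w 0.0001 z [ 0.001  0.    -1.   ] j [-0.07  0.61 -0.22  1.78  0.18  0.78 -2.22]
```

To row units: 0.0018 m is 0.0024, 0.001 m is 0.0013.

```bash
echo '[[0,0,0.0013,0,0,0],[0,0,0.0024,0,0,0],[0,0,0.0024,0,0,0]]' | python3 -m pendant
for i in 1 2 3 4 5 6; do echo '[[0,0,0,0,0,0]]' | python3 -m pendant|sed -n '2p;4p';done
python3 -c "
from h import *
st()
s,d=grab_frame('scene');w,_=grab_frame('wrist');cv2.imwrite('pics/s3.png',np.hstack([cv2.resize(s[280:350,220:310],(450,350),interpolation=cv2.INTER_CUBIC),cv2.resize(w[150:350,220:420],(350,350))]))"
```

```text
clock: 7.45
tcp_pos: [0.6257, 0.0888, 0.1342]
orientation: [-3.114, 0.411, -0.001]
contact_force: [0.7, -0.4, 3.8]
grip_width: 0.0007
gripper_force: 2.6
tcp_pos: [0.6257, 0.0888, 0.1343]
contact_force: [0.2, 0.5, 5.3]
tcp_pos: [0.6257, 0.0888, 0.1343]
contact_force: [-0.2, -0.1, 5.7]
tcp_pos: [0.6257, 0.0888, 0.1343]
contact_force: [0.1, 0.1, 4.7]
tcp_pos: [0.6257, 0.0888, 0.1343]
contact_force: [0.7, 0.2, 4.8]
tcp_pos: [0.6257, 0.0888, 0.1343]
contact_force: [0.1, 0.3, 4.9]
tcp_pos: [0.6257, 0.0888, 0.1343]
contact_force: [-0.0, -0.6, 5.4]
t 8.05 tip world [0.6258 0.0888 0.0613] tip printer [-0.0496  0.0209  0.0613] F [-0.  -0.6  5.4] w -0.0 z [ 0.001  0.    -1.   ] j [-0.08  0.61 -0.22  1.78  0.18  0.77 -2.23]
```

View pics/s3.png

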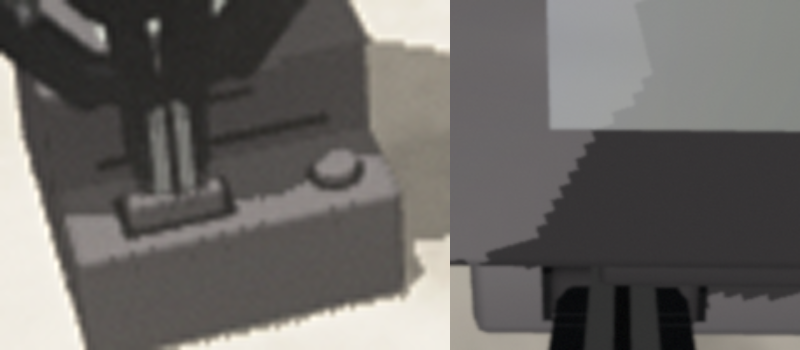

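The fingertips are on the key at about (172,200) and it is visibly part-way down. The cover is shut and the power button at (335,165) is untouched. Force averages 5.1 N and the tip is at 61–62 mm, so the key is about half way down.

```bash
python3 -c "
from bench import r
print(r.hand_in())"
```

```text
the job is handed in; nothing more can be done
None
```

The job is handed in: the cover is shut past its catch, and the closed fingers are holding the feed key about 6 mm down (about 5 N); nothing was seen to touch the power button, but I did not re-check the bottle, staples and glue stick.

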